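Hang the red putter head on the drying rail

ROBOT

A 7-joint arm with a two-finger parallel gripper is mounted at the origin on the work surface. World frame = base frame: x ahead of the robot, y to its left, z up, the work surface at z = 0. Lengths are in m, angles in rad, forces in N, time in s.
With the tool pointing down it reaches from about 0.4 to 0.875 m from the base axis. Payload 19.3 kg.
Tool frame: the origin (TCP) lies at the very end of the fingers, on their centre line; the grasp point (between the pads) lies 19 mm behind it; z points along the fingers, y is the line along which they close (so a half turn about z gives the same grasp; the last joint's range is limited). The gripper opens to 85 mm and grips with 20 to 120 N. Pads are 22 mm wide; open, the fingers measure 114 mm over their backs; the gripper's body (76 mm by 85 mm) begins 54 mm behind the grasp point. The pads swing forward as they close: fully open they stand 13 mm farther back than shut.
Start: joints at [1.071, 0.521, -0.036, 1.599, 0.021, 1.021, -0.113], TCP at [0.26, -0.568, 0.231] pointing down, gripper open.
Joint ranges: [-2.91, 2.91], [-0.3, 2.13], [-1.5, 1.42], [0.17, 2.43], [-1.26, 4.41], [0.16, 1.93], [-2.52, 2.52]. Speed limits (rad/s): [1.89, 1.89, 2.39, 2.39, 3.01, 3.01, 3.01].

INTERFACE

Orientations are given as [roll, pitch, yaw] about the fixed x, y, z axes, in that order (R = Rz(yaw) Ry(pitch) Rx(roll)).
In Python, from workcell import bot gives the robot as it stands.
- The arm moves only by the tool servo_tool, never from a script. Its argument "plan" is a list of rows, each a list of 7 numbers: the finger opening in cm, from 0 to 8.54, then the shift along the tool's x, y, z in cm, then the turn, a rotation vector about the tool's x, y, z in degrees. In form: [[fingers, x, y, z, wx, wy, wz], ...]. A call has 1 to 10 rows; each row is the pose to reach, as a shift and turn from the pose commanded when the call began, along the tool's axes at that moment; what a row does not reach only later rows make up. A row lasts 1/10 s, in which the tool goes at most 50 mm and 8.59 degrees, less where a joint would pass 70% of its speed; a pose out of reach is approached as far as the arm can. A call with a gripper value outside its range is refused whole. The fingers move at their own pace and stop on an object; "force" is the grip in N (left out, the last holds). Time passes only in rows, so rows that repeat a pose let the fingers close. It gives the time, the measured TCP pose, the force, the opening and the grip force at its end, in the units of the state.
- bot.observe(): the state, without advancing time (a new reading comes with each control period).
- bot.grab_frame(name): name is "scene" or "top" or "wrist"; returns a dict with "frame" (400x640x3 uint8, blue, green, red), "mtx" (3x3 intrinsics, pixels), "R" (3x3) and "t" (3): a world point X has camera coordinates R X + t; the wrist camera has in their place "T_tool_cam" (4x4, takes a point from camera to tool coordinates, whose origin is the TCP and whose axes are the flange's). Camera axes: x right, y down, z forward; pixel columns grow to the right and rows downward; lengths in m; the calibration is good to about 2 mm. A picture is of the moment at which its call begins: read the wrist's pose just before it. There is no depth.
- bot.job_done(): hands the job in; it is judged then, once.
The state is a dict: "clock": time; "qpos": joint angles; "qd": joint speeds; "joint_efforts": joint torques, N m; "position": TCP position; "tool_rot": TCP orientation; "force": force on the tool from outside, world axes, zero at the start; "moment": the same for the moment, N m; "grip_width": finger opening in m; "finger_force": force on a finger pad.
Only numpy, scipy, OpenCV 4.12 (cv2) and the standard library are available. Lean on these libraries where they do the work, as an engineer would, in place of code of your own. Each camera call takes 0.05 s, during which the arm holds its last target. There are 200 camera calls.

TASK

Hang the red putter head on the drying rail: carry it by its yellow tab to the flared open end of the rail, slide its stem into the slot and along it until its disc is fully home against the red stop, and let go so that it hangs upright by its disc. Leave the blue and the white heads standing where they are.

Things in the scene. Friction and masses are not known exactly. Their poses are not given: they have to be found in the camera images.
- red_head: Red mallet putter head, 88 x 90 mm, 26 mm high, standing loose on its flat sole; about 0.34 kg. Origin: underside centre, on the stem axis; z up. Above it: steel stem 10 mm diameter, free from z = 26 to 66 mm; aluminium disc 44 mm diameter, z = 66 to 71; yellow grip tab z = 71 to 116, 34 mm long along body x, 14 mm thick along body y. Grip the tab from above, closing along y.
- blue_head: Bystander: same shape, sizes and axes as red_head, with its own yellow tab, but the head is blue. Stays where it stands.
- white_head: Bystander: same shape, sizes and axes as red_head, with its own yellow tab, but the head is white. Stays where it stands.
- rail_mouth (a point): Start of the parallel slot of the fixed drying rail, on the slot line at the flanges' top face, 120 mm above the bench. Two flanges 6 mm thick leave a straight level 20 mm slot; x points along it to the stop, z up. Before this point red plates flare it to 66 mm wide over 40 mm. Disc rides on the flanges, head below, with 138 mm clear between posts. Only the stem fits the slot.
- rail_home (a point): Point on the slot line, same height and axes as rail_mouth, 180 mm further along x: the stem axis stands here when the disc touches the stop, a red bar across the slot rising 10 mm above the flanges. A piece hanging here has its body origin 66 mm below this point; a head hangs free of the base plate (6 mm thick) under the rail.
Things that resemble listed ones, but are neither listed nor needed, are in the scene too. What is shaped like the red_head but black or purple is not meant.

How it is judged:
At the end, for the whole second after the job is handed in: The red head hangs at rest by its disc on the flanges, stem in the slot within 15 mm of fully home against the stop, upright within 10 degrees, let go; the blue and white heads stand upright within 30 mm of where they were (x of red_head in the frame of rail_home between -0.015 and 0.01 m and y of red_head in the frame of rail_home between -0.012 and 0.012 m and z of red_head in the frame of rail_home between -0.072 and -0.06 m and angle between each of red_head, blue_head, white_head's own z axis and vertical below 0.175 rad and linear speed of red_head below 0.03 m/s and distance of each of blue_head, white_head from where it was at the start of the episode below 0.03 m); the robot touches nothing.
It fails at once if the blue or the white head is knocked over or pushed away (distance of any of blue_head, white_head from where it was at the start of the episode above 0.03 m).
It also fails if it takes over 51 s, if anything falls off the work surface, if the arm or the gripper's body presses on something with over 40 N, if the wrist force passes 120 N, or if a joint passes its speed limit or range.

## Working session

There is one attempt and no reset: what is moved stays moved. The work goes in short steps, Python scripts to look and compute and a tool call to move; the robot and the scene stay as the last step left them, time stands still between calls to the robot, and variables do not carry over. Pictures are saved under pics/ and viewed, at most 13 in all, crops included, and the job is handed in when it is done.

Besides the shell and the picture viewer there is one more tool, called after ">>>" as a command line: name --pt "numbers of a row" for each row, then --argument value for the rest. servo_tool: Moves the arm, as the interface text tells. Its arguments: {"type":"object","properties":{"plan":{"type":"array","items":{"type":"array","items":{"type":"number"}}},"force":{"type":"number"}},"required":["plan"]}

```bash
mkdir -p pics; ls; python3 - <<'E'
from workcell import bot
import cv2,pickle,numpy as np
s=bot.observe();print(s)
d={}
for n in("scene","top"):
    f=bot.grab_frame(n);d[n]=f;cv2.imwrite(f"pics/{n}0.png",f["frame"]);print(n,f["mtx"].tolist(),np.round(f["R"],3).tolist(),np.round(f["t"],3))
pickle.dump(d,open("f0.pkl","wb"))
E
```

```text
pics
{'clock': 0.0, 'qpos': array([ 1.07078641,  0.52200343, -0.03631896,  1.59998345,  0.02118364,
        1.02108651, -0.1128016 ]), 'qd': array([ 0.0010197 , -0.00034594,  0.00093114, -0.00127546,  0.00163707,
       -0.0009414 , -0.00060725]), 'joint_efforts': array([-1.81615378e-03, -9.27106762e+01,  1.97872102e+00, -3.69939387e+01,
        1.77961669e-02,  8.08605255e-03,  4.48377889e-06]), 'position': array([ 0.26026921, -0.56787506,  0.23074121]), 'tool_rot': array([-3.14049834e+00,  6.76072129e-05,  4.29782058e-01]), 'force': array([-0.02974655,  0.5136414 ,  0.67149174]), 'moment': array([-0.00957841,  0.04146287,  0.00332638]), 'finger_force': 0.0, 'grip_width': 0.08557195690532729}
scene [[381.61252492868005, 0.0, 317.27837678211154], [0.0, 381.61252492868005, 204.3250480284999], [0.0, 0.0, 1.0]] [[-0.328, 0.945, 0.008], [0.765, 0.271, -0.584], [-0.554, -0.185, -0.812]] [ 0.341 -0.254  1.326]
top [[426.29970593109107, 0.0, 323.72709789393355], [0.0, 426.29970593109107, 197.9224941758235], [0.0, 0.0, 1.0]] [[0.02, -1.0, 0.013], [-0.997, -0.021, -0.075], [0.076, -0.012, -0.997]] [-0.221  0.468  1.38 ]
```

View pics/scene0.png

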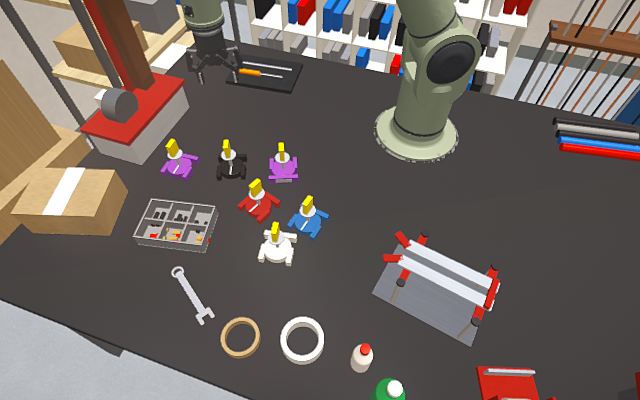

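View pics/top0.png

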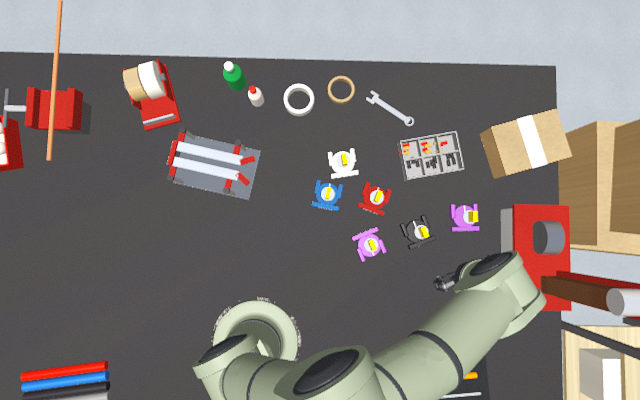

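Scene view: red candidate at (258,200). Top view: red at (375,198), blue (328,194), white (343,162), purple (370,244) and (465,216), black (418,231). The rail in the top view is at (210,165), with its flare on the right near (245,170) and its stop at about (175,155). The only red-bodied head is the one at top (375,198), so I'll confirm it and the rail in one crop.

```bash
cat > h.py <<'E'
import cv2,pickle,numpy as np
def cast(f,uv,z):
    d=np.linalg.solve(f["mtx"],[uv[0],uv[1],1.]);d=f["R"].T@d;c=-f["R"].T@f["t"]
    return c+d*(z-c[2])/d[2]
def proj(f,X):
    p=f["mtx"]@(f["R"]@np.asarray(X)+f["t"]);return p[:2]/p[2]
def tri(fs,uvs):
    A=[];b=[]
    for f,uv in zip(fs,uvs):
        d=f["R"].T@np.linalg.solve(f["mtx"],[uv[0],uv[1],1.]);d/=np.linalg.norm(d);c=-f["R"].T@f["t"]
        P=np.eye(3)-np.outer(d,d);A.append(P);b.append(P@c)
    return np.linalg.lstsq(np.vstack(A),np.hstack(b),rcond=None)[0]
def blobs(im,lo,hi,amin):
    m=cv2.inRange(cv2.cvtColor(im,cv2.COLOR_BGR2HSV),lo,hi)
    n,l,s,c=cv2.connectedComponentsWithStats(m)
    return [(c[i],s[i][4],cv2.minAreaRect(cv2.findContours((l==i).astype(np.uint8),0,1)[0][0])) for i in range(1,n) if s[i][4]>=amin]
E
python3 - <<'E'
from h import *
d=pickle.load(open("f0.pkl","rb"));t=d["top"];s=d["scene"]
for n,f in d.items():
    for nm,lo,hi in(("yel",(22,150,120),(35,255,255)),("red",(0,150,90),(6,255,255)),("blue",(100,130,80),(118,255,255))):
        for c,a,r in blobs(f["frame"],lo,hi,12):
            if (140<c[0]<500 and 110<c[1]<330): print(n,nm,c.round(1),a,np.round(r[0],1),np.round(r[1],1),round(r[2]),cast(f,c,.116 if nm=="yel" else .02).round(3))
a=cv2.resize(t["frame"][145:225,300:400],None,fx=4,fy=4,interpolation=2)
b=cv2.resize(t["frame"][120:210,160:270],None,fx=7,fy=7,interpolation=2)[:600]
e=cv2.resize(s["frame"][220:350,365:515],None,fx=4,fy=4,interpolation=2)
cv2.imwrite("pics/c1.png",b)
m=np.zeros((600,800,3),np.uint8);m[:320,:400]=a;q=cv2.resize(s["frame"][165:275,225:335],None,fx=3.6,fy=3.6,interpolation=2);m[:396,400:796]=q
cv2.imwrite("pics/c2.png",m[:400]);cv2.imwrite("pics/c3.png",e)
E
```

```text
scene yel [171.9 147.1] 158 [171.8 147.1] [17.  11.2] 63 [ 0.436 -0.659  0.116]
scene yel [226.3 147.7] 111 [226.3 148.2] [18.4  7.7] 74 [ 0.385 -0.509  0.116]
scene yel [280.9 150.1] 92 [280.5 151. ] [18.  5.] 90 [ 0.34  -0.356  0.116]
scene yel [255.2 186.9] 160 [255.3 186.8] [11.3 16.3] 45 [ 0.49  -0.369  0.116]
scene yel [307.3 203.9] 141 [307.5 204. ] [18.  9.] 90 [ 0.496 -0.218  0.116]
scene yel [274.7 230.8] 135 [275.  231.5] [19.  8.] 90 [ 0.6   -0.266  0.116]
scene yel [176.2 231.8] 19 [176.5 232. ] [2. 7.] 90 [ 0.684 -0.494  0.116]
scene yel [172.8 237.5] 17 [173.  237.5] [1. 8.] 90 [ 0.701 -0.493  0.116]
scene red [259.6 206.6] 631 [259.  204.5] [29.6 35.3] 47 [ 0.486 -0.37   0.02 ]
scene red [402. 239.] 132 [402.1 239. ] [18.   7.7] 51 [0.456 0.043 0.02 ]
scene red [153.4 235. ] 25 [153.6 235.3] [3.7 7.4] 82 [ 0.672 -0.605  0.02 ]
scene red [177.9 234.9] 12 [178.  235.5] [3. 4.] 90 [ 0.649 -0.542  0.02 ]
scene red [422.  239.6] 67 [422.1 239.3] [7.6 8.5] 27 [0.44  0.096 0.02 ]
scene red [390.9 257.7] 123 [392.  257.5] [ 7. 18.] 90 [0.523 0.027 0.02 ]
scene red [491.4 287.
[... 785 characters left out ...]
45.6] 14 [0.61  0.283 0.02 ]
top red [443.1 142.9] 20 [443.1 143.1] [3.2 6.5] 76 [ 0.664 -0.605  0.02 ]
top red [405.8 144.3] 14 [405.5 144. ] [2. 5.] 90 [ 0.656 -0.481  0.02 ]
top red [423.5 143. ] 12 [423.5 143. ] [1.6 5.4] 72 [ 0.662 -0.54   0.02 ]
top red [236.5 149.4] 48 [236.5 148.9] [5.3 9.2] 14 [0.627 0.079 0.02 ]
top red [247.2 159.9] 73 [247.  159.8] [ 5.4 13.9] 72 [0.592 0.043 0.02 ]
top red [243.1 178.9] 64 [242.8 178.3] [14.1  4.9] 45 [0.529 0.054 0.02 ]
top red [228.  183.2] 49 [227.8 183.7] [5.3 9.7] 14 [0.514 0.103 0.02 ]
top red [372.8 199.3] 423 [374.3 198.1] [27.8 27.2] 20 [ 0.471 -0.373  0.02 ]
top blue [326.7 196.1] 440 [326.7 195. ] [27.5 27. ] 11 [ 0.478 -0.221  0.02 ]
```

View pics/c1.png

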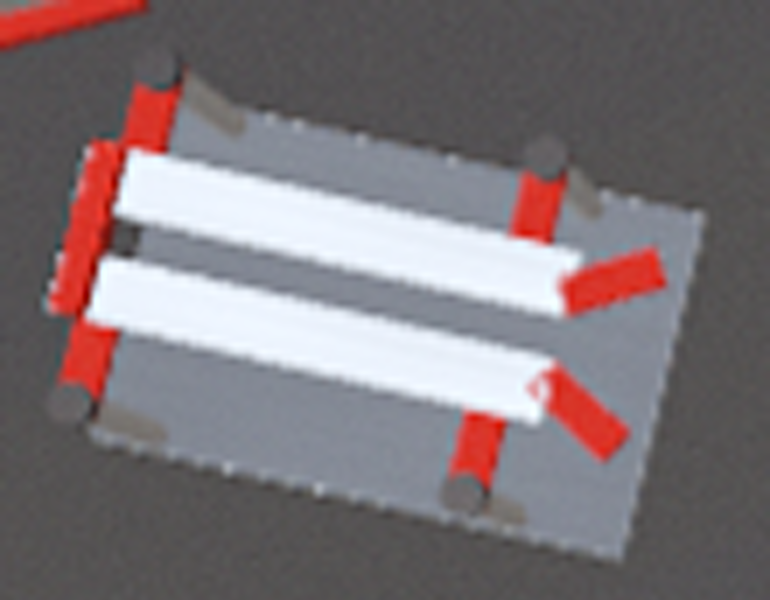

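View pics/c2.png

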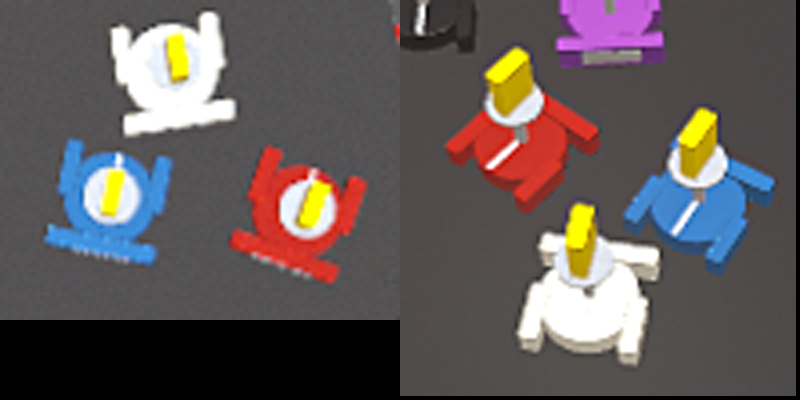

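View pics/c3.png

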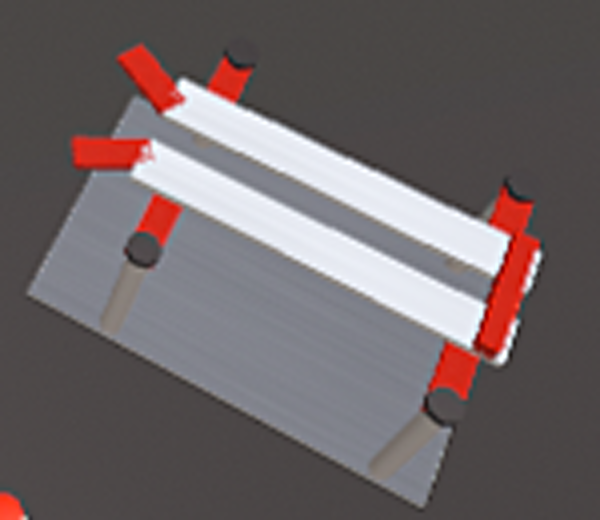

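Crop c2 confirms the only red-bodied head, at top (375,198), with blue and white separate from it. Crops c1 and c3 show the rail: white flanges, flare to the right in the top view, stop to the left. Next I'll fit the rail and the tab.

```bash
python3 - <<'E'
from h import *
d=pickle.load(open("f0.pkl","rb"))
for n,(x0,x1,y0,y1) in(("top",(160,270,125,200)),("scene",(370,515,225,340))):
    f=d[n];m=np.zeros((400,640),np.uint8)
    g=cv2.inRange(cv2.cvtColor(f["frame"],cv2.COLOR_BGR2HSV),(0,0,185),(180,60,255));m[y0:y1,x0:x1]=g[y0:y1,x0:x1]
    ax=[]
    for c in sorted(cv2.findContours(m,0,1)[0],key=cv2.contourArea)[-2:]:
        p=np.array([cast(f,q,.12)[:2] for q in c[:,0].astype(float)]);r=cv2.minAreaRect((p*1000).astype(np.float32))
        b=cv2.boxPoints(r);e=sorted([(np.linalg.norm(b[i]-b[i-1]),i) for i in range(4)])
        A,B=[(b[i]+b[i-1])/2 for _,i in e[:2]]
        if A[1]>B[1]:A,B=B,A
        print(n,"flange ends mm",A.round(1),B.round(1),np.round(r[1],1),"yaw",np.degrees(np.arctan2(*(B-A)[::-1])).round(1));ax.append((A,B))
    A,B=np.mean(ax,0);print(" slot line",A.round(1),B.round(1),np.degrees(np.arctan2(*(B-A)[::-1])).round(2),np.linalg.norm(B-A))
# red tab: rect in metric plane, top & tri
R=[[b for b in blobs(d[n]["frame"],(22,150,120),(35,255,255),50 if n=="top" else 100) if abs(b[0][0]-u)<4 and abs(b[0][1]-v)<4][0] for n,u,v in(("top",378,196),("scene",255,187))]
print("tab tri",tri([d["top"],d["scene"]],[R[0][0],R[1][0]]))
bx=cv2.boxPoints(R[0][2]);p=np.array([cast(d["top"],q,.116)[:2] for q in bx]);print("tab box",p.round(3).tolist())
for n in d:
  f=d[n];
  for c,a,r in blobs(f["frame"],(95,0,150),(130,70,255),20):
    print(n,"disc?",c.round(1),a,cast(f,c,.071).round(3)) if abs(c[0]-R[n=="scene"][0][0])<12 and abs(c[1]-R[n=="scene"][0][1])<20 else 0
E
```

```text
top flange ends mm [574.4  43.4] [615.7 242.1] [202.9  31. ] yaw 78.3
top flange ends mm [527.4  52.7] [568.7 252.1] [203.6  30.9] yaw 78.3
 slot line [550.9  48.1] [592.2 247.1] 78.27 203.2466
scene flange ends mm [528.8  53.4] [569.9 251.6] [202.4  28.3] yaw 78.3
scene flange ends mm [574.8  44.1] [616.7 242. ] [202.3  29.6] yaw 78.0
 slot line [551.8  48.7] [593.3 246.8] 78.16 202.3759
tab tri [ 0.47659803 -0.37855314  0.09673262]
tab box [[0.461, -0.363], [0.495, -0.377], [0.489, -0.39], [0.455, -0.376]]
scene disc? [258.1 195.2] 57 [ 0.483 -0.369  0.071]
top disc? [372.4 195.7] 40 [ 0.478 -0.365  0.071]
```

>>> servo_tool --pt "8.5 4 -1.2 0 0 0 7" --pt "8.5 8 -2.4 0 0 0 14" --pt "8.5 12 -3.6 0 0 0 21" --pt "8.5 16 -4.8 0 0 0 28" --pt "8.5 20 -6 0 0 0 35" --pt "8.5 24 -7.2 0 0 0 42" --pt "8.5 27.6 -8.4 0 0 0 47" --pt "8.5 27.6 -8.4 0 0 0 47" --pt "8.5 27.6 -8.4 0 0 0 47" --pt "8.5 27.6 -8.4 0 0 0 47" --force 80

```text
clock: 1.1
position: [0.4754, -0.3776, 0.2312]
tool_rot: [3.141, 0.001, -0.391]
force: [-0.6, 0.3, -0.3]
grip_width: 0.0847
finger_force: 0.0
```

```bash
cat > w.py <<'E'
from h import *
from scipy.spatial.transform import Rotation as Ro
from workcell import bot
def wrist():
    s=bot.observe();f=bot.grab_frame("wrist");T=np.eye(4)
    T[:3,:3]=Ro.from_euler("xyz",s["tool_rot"]).as_matrix();T[:3,3]=s["position"];C=np.linalg.inv(T@f["T_tool_cam"])
    f["R"]=C[:3,:3];f["t"]=C[:3,3];return s,f
E
python3 - <<'E'
from w import *
s,f=wrist();print(s["position"],np.degrees(s["tool_rot"]))
cv2.imwrite("pics/w1.png",f["frame"])
for c,a,r in blobs(f["frame"],(22,150,120),(35,255,255),100):
    p=np.array([cast(f,q,.116)[:2] for q in cv2.boxPoints(r)]);print(c.round(),a,cast(f,r[0],.116).round(4),p.round(3).tolist())
E
```

```text
[ 0.47539154 -0.37764417  0.23115874] [ 1.79974459e+02  3.03526506e-02 -2.24012266e+01]
[161. 117.] 1535 [ 0.5871 -0.2798  0.116 ] [[0.604, -0.261], [0.61, -0.291], [0.57, -0.299], [0.563, -0.268]]
[628. 121.] 855 [ 0.4341 -0.6411  0.116 ] [[0.454, -0.633], [0.446, -0.652], [0.414, -0.649], [0.422, -0.629]]
[322. 190.] 555 [ 0.4775 -0.3801  0.116 ] [[0.499, -0.381], [0.494, -0.393], [0.455, -0.379], [0.46, -0.366]]
[494. 231.] 952 [ 0.3786 -0.5147  0.116 ] [[0.402, -0.494], [0.41, -0.509], [0.355, -0.536], [0.345, -0.52]]
[176. 238.] 1302 [ 0.4844 -0.2349  0.116 ] [[0.504, -0.22], [0.504, -0.257], [0.464, -0.25], [0.464, -0.212]]
[360. 316.] 979 [ 0.3368 -0.3647  0.116 ] [[0.356, -0.343], [0.369, -0.369], [0.317, -0.387], [0.302, -0.36]]
```

View pics/w1.png

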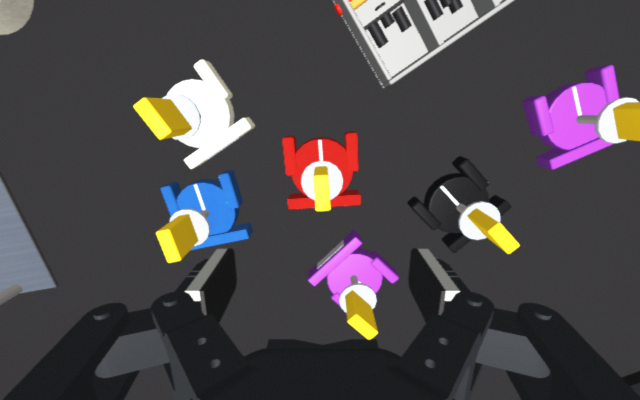

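The wrist view shows the red tab at (322,190), midway between the open fingers at about (205,290) and (435,290) and aligned with them. I'll descend and grip.

>>> servo_tool --pt "8.5 0.1 0 4 0 0 0" --pt "8.5 0.1 0 8 0 0 0" --pt "8.5 0.1 0 11.5 0 0 0" --pt "8.5 0.1 0 13.5 0 0 0" --pt "8.5 0.1 0 14.8 0 0 0" --pt "8.5 0.1 0 14.8 0 0 0" --pt "8.5 0.1 0 14.8 0 0 0"

```text
clock: 1.85
position: [0.4772, -0.3779, 0.0841]
tool_rot: [3.141, -0.001, -0.391]
force: [0.9, -0.5, -0.4]
grip_width: 0.0856
finger_force: 0.0
```

>>> servo_tool --pt "1 0 0 0 0 0 0" --pt "1 0 0 0 0 0 0" --pt "1 0 0 0 0 0 0" --pt "1 0 0 0 0 0 0" --pt "1 0 0 0 0 0 0" --pt "1 0 0 0 0 0 0" --pt "1 0 0 0 0 0 0" --pt "1 0 0 0 0 0 0" --pt "1 0 0 0 0 0 0" --pt "1 0 0 0 0 0 0" --force 80

```text
clock: 2.85
position: [0.4775, -0.3773, 0.0835]
tool_rot: [3.142, -0.001, -0.391]
force: [-0.4, 0.6, 5.8]
grip_width: 0.0127
finger_force: 78.6
```

>>> servo_tool --pt "1 0 0 -1 0 0 0" --pt "1 0 0 -3 0 0 0" --pt "1 0 0 -6 0 0 0" --pt "1 0 0 -9 0 0 0" --pt "1 0 0 -12 0 0 0" --pt "1 0 0 -14 0 0 0" --pt "1 0 0 -15.5 0 0 0" --pt "1 0 0 -16 0 0 0" --pt "1 0 0 -16 0 0 0"

```text
clock: 3.75
position: [0.4772, -0.3772, 0.2437]
tool_rot: [3.142, -0.0, -0.391]
force: [-0.5, -0.4, -3.6]
grip_width: 0.0131
finger_force: 78.2
```

```bash
python3 - <<'E'
from w import *
s,f=wrist();print(s["position"],np.degrees(s["tool_rot"]),s["force"])
g=bot.grab_frame("scene")
m=np.hstack([f["frame"][100:400,120:520],cv2.resize(g["frame"][120:270,180:380],(400,300))]);cv2.imwrite("pics/m2.png",m)
R=Ro.from_euler("xyz",s["tool_rot"]).as_matrix()
u=np.array([np.cos(np.radians(78.2)),np.sin(np.radians(78.2))])
P=np.array([.5513,.0484])-.11*u;print(P,"shift cm",100*R.T@(np.r_[P,s["position"][2]]-s["position"]),"turn",-(78.2-np.degrees(s["tool_rot"][2])))
E
```

```text
[ 0.47718925 -0.37718595  0.24371261] [ 1.79996562e+02 -2.85275024e-02 -2.23793282e+01] [-0.54438773 -0.37596817 -3.56524518]
[ 0.52880543 -0.05927541] shift cm [-7.33115954e+00 -3.13618788e+01 -5.53199226e-03] turn -100.57932821553035
```

View pics/m2.png

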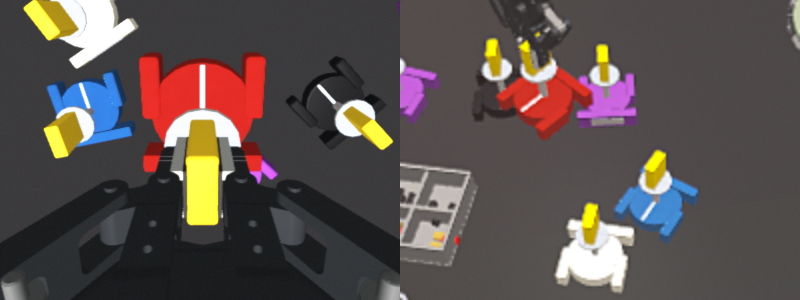

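The red head hangs upright in the fingers, lifted clear; blue and white are untouched. I'll carry it over them to in front of the mouth.

>>> servo_tool --pt "1 -0.3 -1.4 0 0 0 -4" --pt "1 -1 -4.5 0 0 0 -12" --pt "1 -1.9 -8 0 0 0 -20" --pt "1 -2.8 -12 0 0 0 -28" --pt "1 -3.7 -16 0 0 0 -36" --pt "1 -4.7 -20 0 0 0 -44" --pt "1 -5.6 -24 0 0 0 -52" --pt "1 -6.5 -28 0 0 0 -60" --pt "1 -7.1 -30.5 0 0 0 -68" --pt "1 -7.3 -31.4 0 0 0 -75"

```text
clock: 4.85
position: [0.5292, -0.0558, 0.2425]
tool_rot: [-3.14, -0.0, 0.928]
force: [-0.5, -1.2, -3.5]
grip_width: 0.0129
finger_force: 78.3
```

>>> servo_tool --pt "1 0 0 0 0 0 -8" --pt "1 0 0 0 0 0 -16" --pt "1 0 0 0 0 0 -22" --pt "1 0 0 0 0 0 -25.6" --pt "1 0 0 0 0 0 -25.6" --pt "1 0 0 0 0 0 -25.6" --pt "1 0 0 0 0 0 -25.6"

```text
clock: 5.55
position: [0.5291, -0.0591, 0.243]
tool_rot: [-3.141, 0.0, 1.364]
force: [-0.1, 0.3, -2.8]
grip_width: 0.013
finger_force: 78.3
```

```bash
cat > g.py <<'E'
from w import *
s,f=wrist();print(s["position"],np.degrees(s["tool_rot"]),s["force"],s["grip_width"])
R=Ro.from_euler("xyz",s["tool_rot"]).as_matrix()
t=np.radians(78.2);u=np.array([np.cos(t),np.sin(t)])
for k in(-.11,0,.18):
    P=np.array([.5513,.0484])+k*u;print(k,"shift cm",(100*R.T@(np.r_[P,.1395]-s["position"])).round(2))
E
python3 - <<'E'
exec(open("g.py").read())
g=bot.grab_frame("scene");g2=bot.grab_frame("top")
m=np.vstack([np.hstack([f["frame"][100:400,120:520],cv2.resize(g["frame"][160:310,300:500],(400,300))]),cv2.resize(g2["frame"][120:195,170:370],(800,300))]);cv2.imwrite("pics/m3.png",m)
E
```

```text
[ 0.52911613 -0.05906327  0.24299499] [-1.79967353e+02  2.47913361e-03  7.81238498e+01] [-0.10653207  0.28510741 -2.83496958] 0.012987520925210827
-0.11 shift cm [-0.03 -0.02 10.35]
0 shift cm [10.97 -0.03 10.35]
0.18 shift cm [28.97 -0.06 10.35]
```

View pics/m3.png

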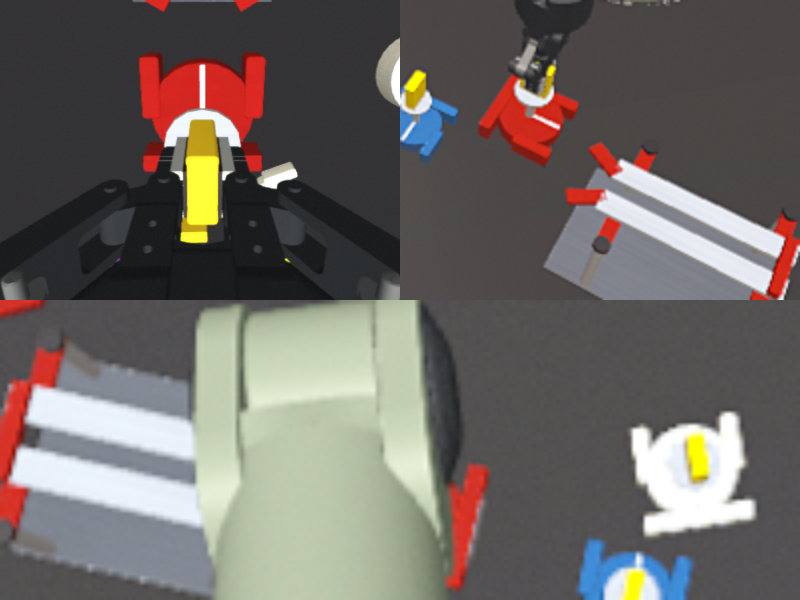

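It is still held upright, with the flare centred ahead in the wrist view (tips at 155 and 255, tab at 203). I'll lower to rail height.

>>> servo_tool --pt "1 0 0 2 0 0 0" --pt "1 0 0 4.5 0 0 0" --pt "1 0 0 7 0 0 0" --pt "1 0 0 9 0 0 0" --pt "1 0 0 10 0 0 0" --pt "1 0 0 10.3 0 0 0" --pt "1 0 0 10.3 0 0 0" --pt "1 0 0 10.3 0 0 0"

```text
clock: 6.5
position: [0.5298, -0.059, 0.1412]
tool_rot: [3.14, -0.0, 1.365]
force: [-0.2, 0.9, -2.9]
grip_width: 0.0128
finger_force: 78.2
```

```bash
python3 - <<'E'
exec(open("g.py").read())
# disc check in scene view: pale blob under the tab
g=bot.grab_frame("scene");w=f["frame"]
m=np.hstack([cv2.resize(g["frame"][160:280,330:450],(600,600),interpolation=2)]);cv2.imwrite("pics/m4.png",m)
t=s["position"];print(proj(g,t+[0,0,-.0125]),proj(g,[.5513,.0484,.12]))
for y in (.01,-.01): print(proj(f,np.r_[np.array([.5513,.0484])+y*np.array([-u[1],u[0]]),.12]))
E
```

```text
[ 0.52980817 -0.05904497  0.14118845] [ 1.79924808e+02 -8.11758718e-03  7.82166244e+01] [-0.22342185  0.93770207 -2.8852795 ] 0.012829502045993304
-0.11 shift cm [-0.04 -0.09  0.17]
0 shift cm [10.96 -0.09  0.17]
0.18 shift cm [28.96 -0.09  0.17]
[363.08558631 228.87332301] [403.73491338 250.67717976]
[302.14054113  29.1969372 ]
[342.53890235  29.23380983]
```

View pics/m4.png

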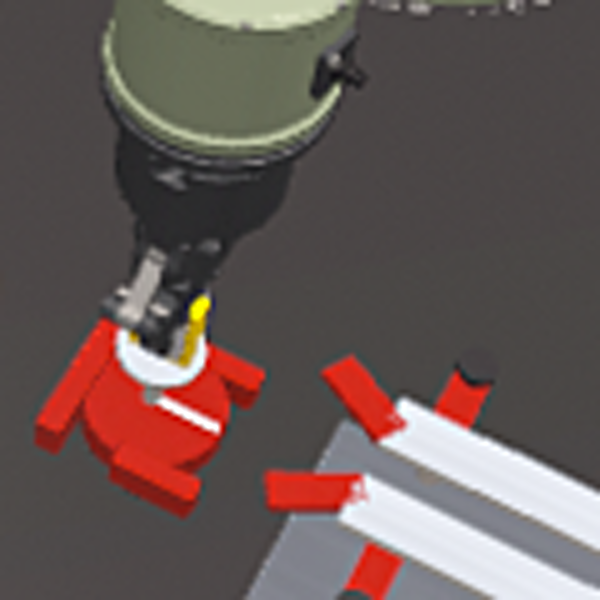

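The disc appears at crop (162,350) and was predicted at (165,344), so the stem axis is where I assumed. I'll enter the slot.

>>> servo_tool --pt "1 1 -0.08 0 0 0 0" --pt "1 2.5 -0.08 0 0 0 0" --pt "1 4 -0.08 0 0 0 0" --pt "1 5.5 -0.08 0 0 0 0" --pt "1 7 -0.08 0 0 0 0" --pt "1 8.5 -0.08 0 0 0 0" --pt "1 10 -0.08 0 0 0 0" --pt "1 11.5 -0.08 0 0 0 0" --pt "1 12.5 -0.08 0 0 0 0" --pt "1 13 -0.08 0 0 0 0"

```text
clock: 7.6
position: [0.5552, 0.0696, 0.1403]
tool_rot: [-3.142, -0.0, 1.366]
force: [0.8, -0.0, -2.7]
grip_width: 0.0133
finger_force: 78.3
```

```bash
python3 - <<'E'
exec(open("g.py").read())
g=bot.grab_frame("scene");cv2.imwrite("pics/m5.png",np.hstack([cv2.resize(g["frame"][190:310,370:490],(400,400),interpolation=2),f["frame"][:400,120:520]]))
E
```

```text
[0.55515602 0.06964998 0.14025242] [-1.79995621e+02 -1.45323209e-02  7.82769480e+01] [ 0.79372645 -0.01012828 -2.74029167] 0.013321965917219831
-0.11 shift cm [-13.16   0.04   0.07]
0 shift cm [-2.16  0.05  0.07]
0.18 shift cm [15.84  0.08  0.08]
```

View pics/m5.png

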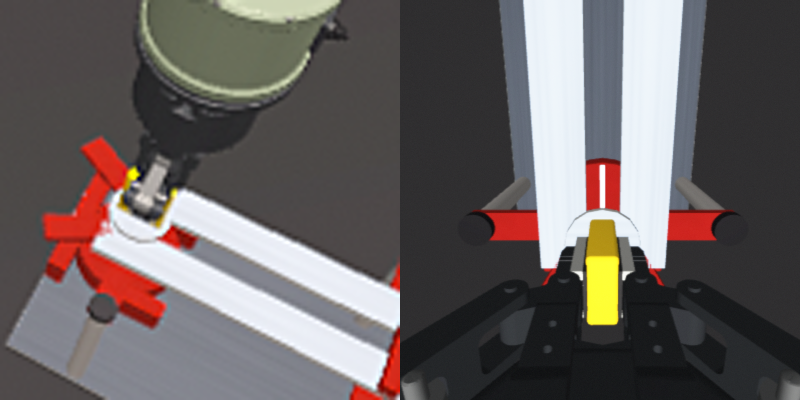

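The stem is in the slot, with the disc on top of both flanges and no contact force. I'll slide on to just short of home, then creep.

>>> servo_tool --pt "1 1 0.05 0 0 0 0" --pt "1 3 0.05 0 0 0 0" --pt "1 5 0.05 0 0 0 0" --pt "1 7 0.05 0 0 0 0" --pt "1 9 0.05 0 0 0 0" --pt "1 11 0.05 0 0 0 0" --pt "1 13 0.05 0 0 0 0" --pt "1 14.3 0.05 0 0 0 0" --pt "1 15 0.05 0 0 0 0" --pt "1 15 0.05 0 0 0 0"

```text
clock: 8.7
position: [0.5861, 0.2156, 0.1402]
tool_rot: [-3.141, -0.0, 1.366]
force: [-0.5, -0.0, -2.9]
grip_width: 0.013
finger_force: 78.3
```

>>> servo_tool --pt "1 0.1 0 0.05 0 0 0" --pt "1 0.2 0 0.1 0 0 0" --pt "1 0.3 0 0.15 0 0 0" --pt "1 0.4 0 0.2 0 0 0" --pt "1 0.5 0 0.2 0 0 0" --pt "1 0.6 0 0.2 0 0 0" --pt "1 0.6 0 0.2 0 0 0" --pt "1 0.6 0 0.2 0 0 0"

```text
clock: 9.5
position: [0.5873, 0.221, 0.1383]
tool_rot: [-3.142, 0.0, 1.365]
force: [0.5, -0.4, -2.7]
grip_width: 0.0131
finger_force: 78.3
```

>>> servo_tool --pt "1 0.05 0 0.02 0 0 0" --pt "1 0.1 0 0.05 0 0 0" --pt "1 0.15 0 0.08 0 0 0" --pt "1 0.2 0 0.08 0 0 0" --pt "1 0.25 0 0.08 0 0 0" --pt "1 0.3 0 0.08 0 0 0" --pt "1 0.3 0 0.08 0 0 0"

```text
clock: 10.2
position: [0.5881, 0.224, 0.1376]
tool_rot: [3.141, -0.0, 1.365]
force: [0.7, -0.5, -0.6]
grip_width: 0.0131
finger_force: 78.8
```

>>> servo_tool --pt "1 0.05 0 0.03 0 0 0" --pt "1 0.1 0 0.03 0 0 0" --pt "1 0.15 0 0.03 0 0 0" --pt "1 0.2 0 0.03 0 0 0" --pt "1 0.2 0 0.03 0 0 0"

```text
clock: 10.7
position: [0.5886, 0.2255, 0.1376]
tool_rot: [3.141, 0.0, 1.365]
force: [-1.3, -4.2, 6.4]
grip_width: 0.0129
finger_force: 79.8
```

The disc has touched the stop (-4 N along the rail) and rests on the flanges. I'll release and retreat upward.

>>> servo_tool --pt "2.5 0 0 0 0 0 0" --pt "4 0 0 0 0 0 0" --pt "6 0 0 0 0 0 0" --pt "6 0 0 0 0 0 0" --pt "6 0 0 0 0 0 0" --pt "6 0 0 0 0 0 0" --pt "6 0 0 -2 0 0 0" --pt "6 0 0 -5 0 0 0" --pt "6 0 0 -8 0 0 0" --pt "6 0 0 -11 0 0 0"

```text
clock: 11.7
position: [0.5882, 0.2259, 0.2484]
tool_rot: [-3.141, -0.0, 1.365]
force: [-0.1, 0.1, -0.5]
grip_width: 0.06
finger_force: 0.0
```

>>> servo_tool --pt "6 -4 0 0 0 0 0" --pt "6 -8 0 0 0 0 0" --pt "6 -12 0 0 0 0 0" --pt "6 -12 0 0 0 0 0" --pt "6 -12 0 0 0 0 0"

```text
clock: 12.2
position: [0.564, 0.1077, 0.2475]
tool_rot: [3.141, -0.0, 1.364]
force: [-0.4, 1.0, -0.7]
grip_width: 0.06
finger_force: 0.0
```

```bash
python3 - <<'E'
from w import *
s,f=wrist();print(s["clock"],s["position"],s["force"])
g=bot.grab_frame("scene");cv2.imwrite("pics/m6.png",np.hstack([cv2.resize(g["frame"][220:340,380:520],(466,400),interpolation=2),cv2.resize(f["frame"][:400,160:480],(320,400))]))
for c,a,r in blobs(g["frame"],(22,150,120),(35,255,255),60): print(c.round(1),a,cast(g,c,.15).round(3))
print(proj(g,[.588,.2245,.147]),proj(g,[.588,.2245,.125]))
E
```

```text
12.2 [0.56398577 0.1076691  0.24752409] [-0.41950216  0.9827091  -0.70487488]
[171.9 147.1] 157 [ 0.461 -0.632  0.15 ]
[226.3 147.7] 111 [ 0.412 -0.488  0.15 ]
[280.9 150.1] 92 [ 0.37  -0.341  0.15 ]
[307.3 203.9] 141 [ 0.519 -0.209  0.15 ]
[274.7 230.8] 133 [ 0.619 -0.255  0.15 ]
[481.6 281.5] 264 [0.588 0.223 0.15 ]
[481.73800971 282.11148509] [478.23022509 286.21207713]
```

View pics/m6.png

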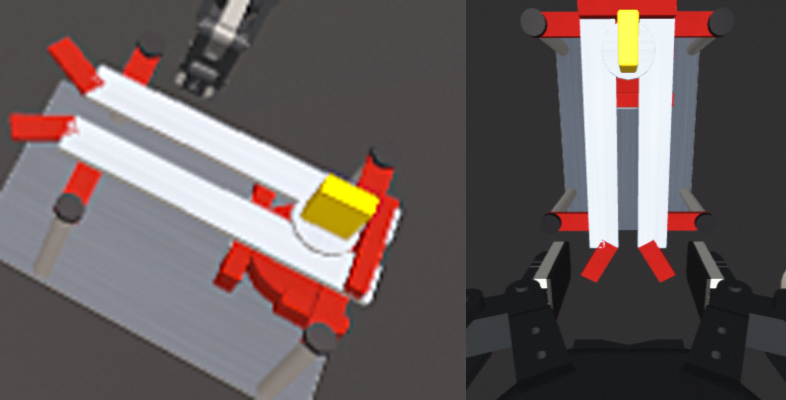

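The head hangs upright by its disc, against the stop, with its tab at the predicted pixel. The blue and white tabs have not moved, and the gripper is clear. I'll hand in.

```bash
python3 -c "
from workcell import bot
print(bot.job_done())"
```

```text
the job is handed in; nothing more can be done
None
```

The red head hangs upright by its disc, let go and home against the stop; the blue and white heads have not moved, and the job was handed in at about 12 s (no verdict was returned).

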